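# Park the microscope objectives in their colour-coded cups

### The job

The microscope's four objective lenses have been cleaned and stand about the bench among four parking cups. Stand each lens upright on the floor of the cup of its own colour (red, yellow, blue, black) and let go of it; set the lenses down gently, never dropping one, and leave the glass dish and the orange weighing boat where they are.

Things in the scene. Friction and masses are not known exactly. Their poses are not given: they have to be found in the camera images.
- lens_red: microscope objective with red colour ring and sloping shoulder, loose, upright on its brass foot; 50 mm tall, about 110 g. Upwards: foot 28 mm diameter, 5 mm high; straight aluminium barrel 34 mm diameter up to 34 mm (grip here); red cone to 43 mm; steel nose 14 mm diameter. Origin: centre of the foot's underside; z up its axis. Round: yaw is free
- lens_yellow: microscope objective with yellow colour ring and sloping shoulder, loose, upright on its brass foot; 54 mm tall, about 125 g. Upwards: foot 28 mm diameter, 5 mm high; straight aluminium barrel 34 mm diameter up to 38 mm (grip here); yellow cone to 47 mm; steel nose 14 mm diameter. Origin: centre of the foot's underside; z up its axis. Round: yaw is free
- lens_blue: microscope objective with blue colour ring and sloping shoulder, loose, upright on its brass foot; 58 mm tall, about 140 g. Upwards: foot 28 mm diameter, 5 mm high; straight aluminium barrel 34 mm diameter up to 42 mm (grip here); blue cone to 51 mm; steel nose 14 mm diameter. Origin: centre of the foot's underside; z up its axis. Round: yaw is free
- lens_black: microscope objective with black colour ring and sloping shoulder, loose, upright on its brass foot; 62 mm tall, about 155 g. Upwards: foot 28 mm diameter, 5 mm high; straight aluminium barrel 34 mm diameter up to 46 mm (grip here); black cone to 55 mm; steel nose 14 mm diameter. Origin: centre of the foot's underside; z up its axis. Round: yaw is free
- cup_red: red shallow round parking cup, fixed to the bench, 66 mm outer diameter, 58 mm inner diameter, 10 mm high, inner floor 4 mm above the bench. Origin: centre of its underside on the bench; z up. Round, so yaw does not matter
- cup_yellow: yellow shallow round parking cup, fixed to the bench, 66 mm outer diameter, 58 mm inner diameter, 10 mm high, inner floor 4 mm above the bench. Origin: centre of its underside on the bench; z up. Round, so yaw does not matter
- cup_blue: blue shallow round parking cup, fixed to the bench, 66 mm outer diameter, 58 mm inner diameter, 10 mm high, inner floor 4 mm above the bench. Origin: centre of its underside on the bench; z up. Round, so yaw does not matter
- cup_black: black shallow round parking cup, fixed to the bench, 66 mm outer diameter, 58 mm inner diameter, 10 mm high, inner floor 4 mm above the bench. Origin: centre of its underside on the bench; z up. Round, so yaw does not matter
- dish: bystander: clear, closed glass dish, 95 mm diameter, 19 mm high, loose on the bench. Origin: centre of its underside
- boat: bystander: open orange-tan weighing boat, a tray 70 x 100 x 18 mm (x, y, z), loose on the bench. Origin: centre of its underside
Mind the look-alikes: they are no part of the job. What is shaped like the lens_black but green is not meant. What is shaped like the lens_yellow but green is not meant.

How it is judged:
At the end, for the whole second after the job is handed in: Every lens stands upright (within 0.12 rad) on the floor of the cup of its own colour, foot within 14 mm of the cup's centre and 2 to 7 mm above the bench, released and at rest (horizontal distance between lens_red and cup_red below 0.014 m and z of lens_red in the frame of cup_red between 0.002 and 0.007 m and angle between each of lens_red, lens_yellow, lens_blue, lens_black's own z axis and vertical below 0.12 rad and linear speed of each of lens_red, lens_yellow, lens_blue, lens_black below 0.02 m/s and horizontal distance between lens_yellow and cup_yellow below 0.014 m and z of lens_yellow in the frame of cup_yellow between 0.002 and 0.007 m and horizontal distance between lens_blue and cup_blue below 0.014 m and z of lens_blue in the frame of cup_blue between 0.002 and 0.007 m and horizontal distance between lens_black and cup_black below 0.014 m and z of lens_black in the frame of cup_black between 0.002 and 0.007 m); the robot touches nothing.
It fails at once if the glass dish is disturbed (moved more than 20 mm) (distance of dish from where it was at the start of the episode above 0.02 m).
It fails at once if the weighing boat is disturbed (moved more than 20 mm) (distance of boat from where it was at the start of the episode above 0.02 m).
It fails at once if a lens is dropped (falls freely, touching nothing, at more than 0.7 m/s, about 25 mm of fall) ((contact force between lens_red and anything else below 0.02 N and linear speed of lens_red above 0.7 m/s) or (contact force between lens_yellow and anything else below 0.02 N and linear speed of lens_yellow above 0.7 m/s) or (contact force between lens_blue and anything else below 0.02 N and linear speed of lens_blue above 0.7 m/s) or (contact force between lens_black and anything else below 0.02 N and linear speed of lens_black above 0.7 m/s)).
It also fails if it takes over 99 s, if anything falls off the work surface, if the arm or the gripper's body presses on something with over 40 N, if the wrist force passes 120 N, or if a joint passes its speed limit or range.

### The arm

A 6-joint arm with a two-finger parallel gripper is mounted at the origin on the work surface. World frame = base frame: x ahead of the robot, y to its left, z up, the work surface at z = 0. Lengths are in m, angles in rad, forces in N, time in s.
With the tool pointing down it reaches from about 0.25 to 0.725 m from the base axis. Payload 9.7 kg.
Tool frame: the origin (TCP) lies between the finger pads; the fingertips stand 11 mm ahead of it and the grasp point (between the pads) lies 8 mm behind it (r.tips_ahead is the distance from the TCP to the fingertips, in m); z points along the fingers, y is the line along which they close (so a half turn about z gives the same grasp; the last joint's range is limited). The gripper opens to 85 mm and grips with 20 to 120 N. Pads are 22 mm wide; open, the fingers measure 114 mm over their backs; the gripper's body (76 mm by 85 mm) begins 54 mm behind the grasp point. The pads swing forward as they close: fully open they stand 13 mm farther back than shut.
Start: joints at [1.112, 0.087, 0.176, 1.66, 0, 1.571], TCP at [0.244, 0.493, 0.242] pointing down, gripper open.
Joint ranges: [-3.13, 3.13], [-0.85, 1.81], [-1.15, 1.24], [-2.2, 2.28], [-1.44, 1.52], [-3.14, 3.14]. Speed limits (rad/s): [2.22, 2.22, 2.57, 3.14, 3.14, 3.14].

### API

Orientations are given as a 3x3 rotation matrix whose columns are the frame's x, y, z axes.
In Python, from station import r, fingers, ik, imaging, order, nets, monitor gives the robot as it stands. The module is installed in compiled form; this text tells all that it offers. Calls block until the motion is done:
- r.reach(position, orientation): joint-space move of the TCP to a pose.
- r.move_straight(position, attitude=None, feed=0.15, until_force=None): straight line of the TCP; attitude=None keeps the orientation; feed is the mean speed in m/s. With until_force (N) it stops when the force on the tool has changed by that much, and returns True; else False.
- r.goto_joints(angles): joint-space move.
- fingers.command_gripper(opening, strength=None): opening from 0.0 (shut) to 1.0 (fully open); strength is the grip in N (None keeps the last); returns when the fingers have stopped.
- r.pause(seconds).
- ik(position, orientation): joint angles nearest the present ones, or None.
- imaging.camera(name): name is "scene" or "top"; returns the picture (420x560x3 uint8, red, green, blue); there is no depth.
- imaging.camera_info(name): a dict with "fov_y" (degrees; the focal length in pixels is half the picture's height over the tangent of half this angle, whatever the lens; pixels are square), "cx", "cy" (the principal point, pixels), "pose" (4x4, takes a point from camera to world coordinates). Camera axes: x right, y down, z forward; pixel columns grow to the right and rows downward; lengths in m; the calibration is good to about 2 mm. A picture is of the moment at which its call begins. camera_info takes no time and is no camera call.
A pose or a line that the arm cannot do raises r.PlanningError and nothing moves.
- order.job_done(): hands the job in; it is judged then, once.
Trained networks look in the newest picture that a camera, given by its name, has taken for a name from the list of things; names that differ only in an ending like _2 or _b are one class to them, and where a whole thing is asked for, a point or a joint stands for the part that bears it (a point fixed in the world has none). Each returns a list of dicts, best first, with "score" (0 to 1); they miss things now and then, are a little off and sometimes report something else, mostly with a low value. They report only what shows in the picture. A call takes as long as a camera call. They do not tell look-alikes from the thing itself.
- nets.recognise(label, camera): "location" ([column, row] in pixels, amid what is visible of it).
- nets.trace(label, camera): "mask" (420x560 bool, what is visible of it) and "location" ([column, row] in pixels, amid what is visible of it).
- nets.tip_of(label, camera): "location" ([column, row] in pixels: a listed point, or the origin of a listed thing).
Readings, each from a call of its own:
- monitor.get_t(): time.
- monitor.get_joint_pos(): joint angles.
- monitor.get_qvel(): joint speeds.
- monitor.get_joint_torque(): joint torques, N m.
- monitor.get_position(): TCP position.
- monitor.get_tcp_rot(): TCP orientation.
- monitor.get_ft_force(): force on the tool from outside, world axes, zero at the start.
- monitor.get_moment(): the same for the moment, N m.
- monitor.get_grip_width(): opening from 0.0 (shut) to 1.0 (fully open).
- monitor.get_grip_force(): force on a finger pad.
Only numpy, scipy, OpenCV 4.12 (cv2) and the standard library are available. Lean on these libraries where they do the work, as an engineer would, in place of code of your own. Each camera call takes 0.05 s, during which the arm holds its last target. There are 200 camera calls.

## Working session

There is one attempt and no reset: what is moved stays moved. The work goes in short steps, each a Python script; the robot and the scene stay as the last script left them, time stands still between calls to the robot, and variables do not carry over. Pictures are saved under pics/ and viewed, at most 14 in all, crops included, and the job is handed in when it is done.

```bash
mkdir -p pics; python3 - <<'E'
from station import r, fingers, ik, imaging, order, nets, monitor
import cv2, numpy as np
for c in ("top","scene"):
    im=imaging.camera(c); cv2.imwrite(f"pics/{c}0.png",im[:,:,::-1])
    i=imaging.camera_info(c); print(c,i["fov_y"],i["cx"],i["cy"],{k:v for k,v in i.items() if k not in("pose","fov_y","cx","cy")}); print(np.round(i["pose"],4))
    for col in ("red","yellow","blue","black"):
        for k in ("lens_","cup_"):
            print(k+col,[(np.round(d["location"]).tolist(),round(d["score"],2)) for d in nets.tip_of(k+col,c)][:4])
    for k in ("dish","boat"): print(k,[(np.round(d["location"]).tolist(),round(d["score"],2)) for d in nets.tip_of(k,c)][:3])
print(monitor.get_t())
E
```

```text
top 52.468008820715134 278.74574506847006 211.88961675656867 {}
[[-0.009  -0.9955  0.0947  0.5171]
 [-0.9996  0.0116  0.027  -0.0281]
 [-0.028  -0.0944 -0.9951  0.888 ]
 [ 0.      0.      0.      1.    ]]
lens_red [([415.0, 208.0], 0.73), ([364.0, 135.0], 0.36)]
cup_red []
lens_yellow [([134.0, 279.0], 0.76), ([165.0, 296.0], 0.69)]
cup_yellow [([253.0, 273.0], 0.84)]
lens_blue [([169.0, 225.0], 0.73)]
cup_blue [([322.0, 284.0], 0.84)]
lens_black [([403.0, 286.0], 0.6), ([386.0, 251.0], 0.6)]
cup_black [([246.0, 213.0], 0.82)]
dish [([362.0, 135.0], 0.89), ([399.0, 283.0], 0.63), ([252.0, 272.0], 0.3)]
boat [([228.0, 144.0], 0.59), ([414.0, 207.0], 0.59)]
scene 48.202758095491234 274.9706595296382 218.0410170428454 {}
[[-0.8224  0.4084 -0.396   0.9985]
 [ 0.5685  0.6148 -0.5467  0.5158]
 [ 0.0202 -0.6748 -0.7378  0.7509]
 [ 0.      0.      0.      1.    ]]
lens_red [([215.0, 158.0], 0.57)]
cup_red [([260.0, 217.0], 0.72)]
lens_yellow [([421.0, 269.0], 0.81), ([428.0, 299.0], 0.62)]
cup_yellow [([345.0, 222.0], 0.68)]
lens_blue [([364.0, 305.0], 0.82)]
cup_blue [([311.0, 180.0], 0.73)]
lens_black [([260.0, 157.0], 0.75), ([276.0, 144.0], 0.52)]
cup_black [([300.0, 248.0], 0.93), ([309.0, 179.0], 0.47)]
dish [([180.0, 207.0], 0.97), ([346.0, 222.0], 0.68)]
boat [([253.0, 301.0], 0.75)]
1.1
```

View pics/top0.png

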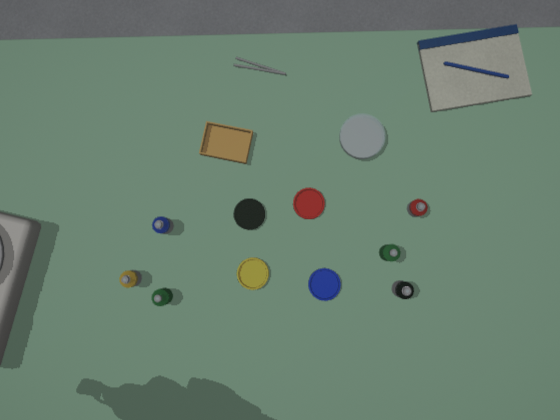

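View pics/scene0.png

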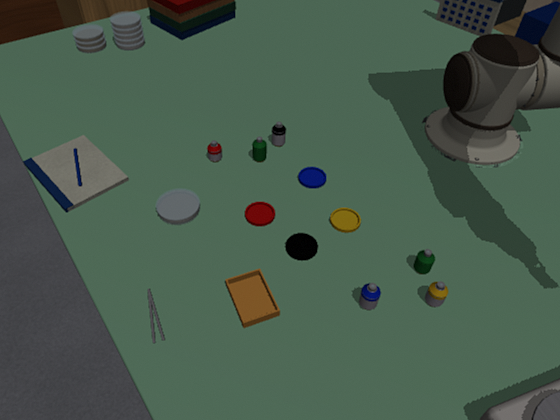

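Top view: red lens (419,208), black lens (405,290), blue lens (161,225) and yellow lens (130,279). The green look-alikes are at (391,253) and (162,297). Cups: black (249,214), red (309,204), yellow (254,274), blue (325,284). Dish (362,135), boat (228,144). Scene view: red (215,152), black (279,134), blue (370,296), yellow (436,294), greens (260,150) and (424,261).

The candidates for black are (405,290) and green (391,253); for yellow they are (130,279) and green (162,297). I'll take the ones with a black and a yellow ring, and check them in an enlarged crop.

```bash
cat > h.py <<'E'
from station import r, fingers, ik, imaging, order, nets, monitor
import cv2, numpy as np
def ray(c,px):
    i=imaging.camera_info(c); f=210/np.tan(np.radians(i["fov_y"])/2); P=np.array(i["pose"])
    return P[:3,3],P[:3,:3]@np.array([(px[0]-i["cx"])/f,(px[1]-i["cy"])/f,1.])
def on_plane(c,px,z):
    o,d=ray(c,px); return (o+d*(z-o[2])/d[2])[:2]
def project(c,p):
    i=imaging.camera_info(c); f=210/np.tan(np.radians(i["fov_y"])/2); P=np.array(i["pose"])
    q=(np.asarray(p)-P[:3,3])@P[:3,:3]; return np.array([i["cx"]+f*q[...,0]/q[...,2],i["cy"]+f*q[...,1]/q[...,2]]).T
H=dict(red=.050,yellow=.054,blue=.058,black=.062)
E
python3 - <<'E'
from h import *
near={"top":dict(lens_red=(417,208),lens_black=(404,288),lens_blue=(164,225),lens_yellow=(132,279),cup_red=(309,204),cup_black=(249,214),cup_yellow=(254,274),cup_blue=(325,284)),
"scene":dict(lens_red=(215,155),lens_black=(278,140),lens_blue=(367,300),lens_yellow=(433,296),cup_red=(260,215),cup_black=(300,247),cup_yellow=(345,221),cup_blue=(311,179))}
ims={}
for c in near:
    im=ims[c]=imaging.camera(c)
    for k,p in near[c].items():
        out=[]
        for fn in (nets.tip_of,nets.trace):
            ds=[d for d in fn(k,c) if np.hypot(*(np.array(d["location"])-p))<12]
            if not ds: out.append(None);continue
            if fn is nets.tip_of: out.append((np.round(on_plane(c,ds[0]["location"],0),4).tolist()))
            else:
                ys,xs=np.nonzero(ds[0]["mask"]); m=(xs.mean(),ys.mean())
                z=.006 if k[0]=="c" else H[k[5:]]*.5
                out.append((np.round(on_plane(c,m,z),4).tolist(),len(xs)))
        print(c,k,*out)
t=ims["top"]
A=cv2.resize(t[195:325,105:195],None,fx=4.4,fy=4.4,interpolation=cv2.INTER_CUBIC);B=cv2.resize(t[195:325,365:455],None,fx=4.4,fy=4.4,interpolation=cv2.INTER_CUBIC)
cv2.imwrite("pics/crop1.png",np.hstack([A,B])[:,:,::-1])
E
```

```text
top lens_red [0.601, -0.2814] ([0.6058, -0.2827], 286)
top lens_black [0.4425, -0.2496] ([0.4434, -0.2474], 330)
top lens_blue [0.574, 0.2239] ([0.5754, 0.2338], 328)
top lens_yellow [0.4686, 0.3017] ([0.4673, 0.2979], 310)
top cup_red [0.6118, -0.0657] ([0.6194, -0.0654], 812)
top cup_black [0.6008, 0.0586] ([0.5983, 0.0581], 806)
top cup_yellow [0.4779, 0.0542] ([0.4753, 0.0516], 832)
top cup_blue [0.4545, -0.0992] ([0.4528, -0.0946], 843)
scene lens_red [0.6056, -0.288] ([0.6082, -0.2789], 214)
scene lens_black [0.4436, -0.2561] ([0.4464, -0.243], 285)
scene lens_blue [0.5794, 0.2346] ([0.5788, 0.2336], 426)
scene lens_yellow [0.4675, 0.2973] ([0.4721, 0.2982], 449)
scene cup_red [0.6213, -0.0533] ([0.6204, -0.0658], 566)
scene cup_black None ([0.5998, 0.0581], 735)
scene cup_yellow [0.477, 0.0509] ([0.4777, 0.0516], 609)
scene cup_blue [0.4586, -0.1048] ([0.4547, -0.0956], 460)
```

View pics/crop1.png

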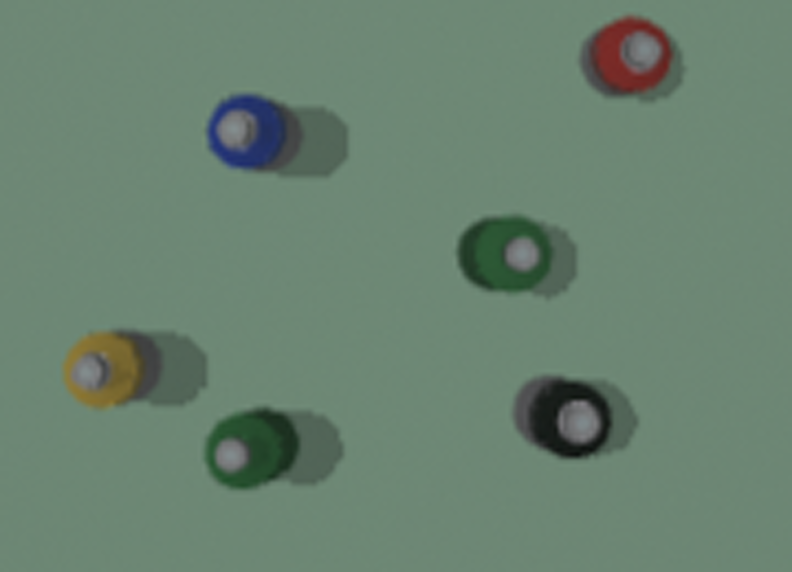

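The crop confirms it: the yellow ring is at top pixel (130,279) with a green look-alike to its right at (162,297). The black ring is at (405,290) with a green look-alike above it at (391,253). Red and blue are unambiguous. The mask positions from the two cameras agree to about 3 mm. I'll start with yellow.

```bash
cat >> h.py <<'E'
LENS=dict(red=(.607,-.281),black=(.445,-.245),blue=(.577,.2337),yellow=(.4697,.298))
CUP=dict(red=(.620,-.0656),black=(.599,.058),yellow=(.4765,.0516),blue=(.4538,-.0951))
YAW=dict(red=58,yellow=-29,blue=45,black=90)   # closing line, degrees, clear of the neighbour
GRASP=dict(red=.027,yellow=.030,blue=.033,black=.036)
UP=.15
def down(deg):
    a=np.radians(deg); y=np.array([np.cos(a),np.sin(a),0]); z=np.array([0,0,-1.])
    return np.c_[np.cross(y,z),y,z]
def best(p,degs):
    q0=np.array(monitor.get_joint_pos()); c=[]
    for d in degs:
        for e in (d,d+180):
            q=ik(p,down(e)); 
            if q is not None: c.append((np.abs(np.array(q)-q0).max(),e))
    return down(min(c)[1])
def pick(k,xy=None):
    x,y=xy or LENS[k]; z=GRASP[k]-.008
    fingers.command_gripper(.8)
    r.reach([x,y,UP],best([x,y,UP],[YAW[k]-10,YAW[k],YAW[k]+10]))
    r.move_straight([x,y,z+.02],feed=.2)
    r.move_straight([x,y,z],feed=.08)
    fingers.command_gripper(0.,40)
    print(k,"grip",monitor.get_grip_width(),monitor.get_grip_force(),"t",monitor.get_t())
    r.move_straight([x,y,UP],feed=.2)
    print("lifted",monitor.get_grip_width(),np.round(monitor.get_ft_force(),2))
def place(k):
    x,y=CUP[k]; z=GRASP[k]-.008+.004
    r.reach([x,y,UP],best([x,y,UP],range(0,180,15)))
    r.move_straight([x,y,z+.012],feed=.2)
    hit=r.move_straight([x,y,z-.002],feed=.03,until_force=3)
    print("hit",hit,"tcp dz",round(monitor.get_position()[2]-z,4))
def release():
    fingers.command_gripper(.68)
    p=monitor.get_position(); r.move_straight([p[0],p[1],UP],feed=.2)
    print("t",monitor.get_t())
E
python3 - <<'E'
from h import *
pick("yellow"); 
cv2.imwrite("pics/y1.png",imaging.camera("scene")[:,:,::-1])
place("yellow")
cv2.imwrite("pics/y2.png",cv2.resize(imaging.camera("scene")[130:340,220:500],None,fx=2.6,fy=2.6)[:,:,::-1])
E
```

```text
yellow grip 0.38527926780378535 39.78713858145056 t 5.8083
lifted 0.3831404784253014 [ 0.34 -0.22 -2.12]
hit True tcp dz 0.0003
```

View pics/y2.png

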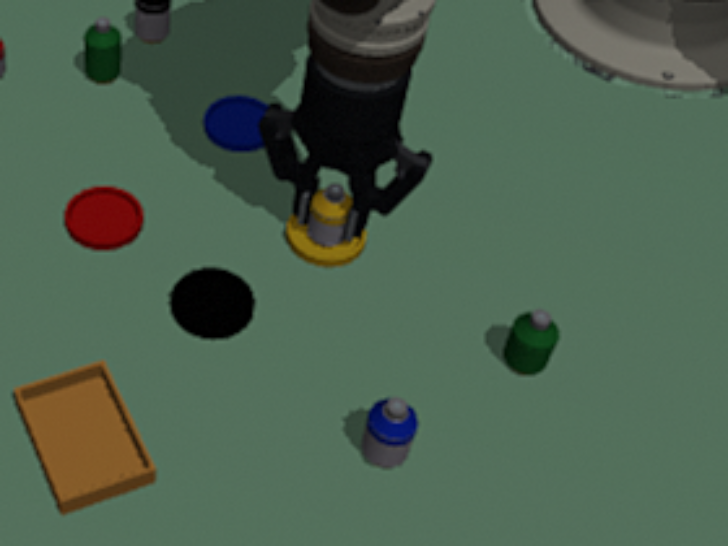

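The crop shows the yellow lens upright and central in the yellow cup at crop pixel (328,225). It met the floor within 0.3 mm of the expected height. I'll release it and do blue the same way.

```bash
python3 - <<'E'
from h import *
release(); pick("blue"); place("blue")
cv2.imwrite("pics/b2.png",cv2.resize(imaging.camera("scene")[110:320,200:480],None,fx=2.6,fy=2.6)[:,:,::-1])
E
```

```text
t 9.9583
blue grip 0.3841885972123135 39.89590432931436 t 12.9583
lifted 0.38665611836620384 [ 0.05 -0.27 -3.41]
hit True tcp dz 0.0001
```

View pics/b2.png

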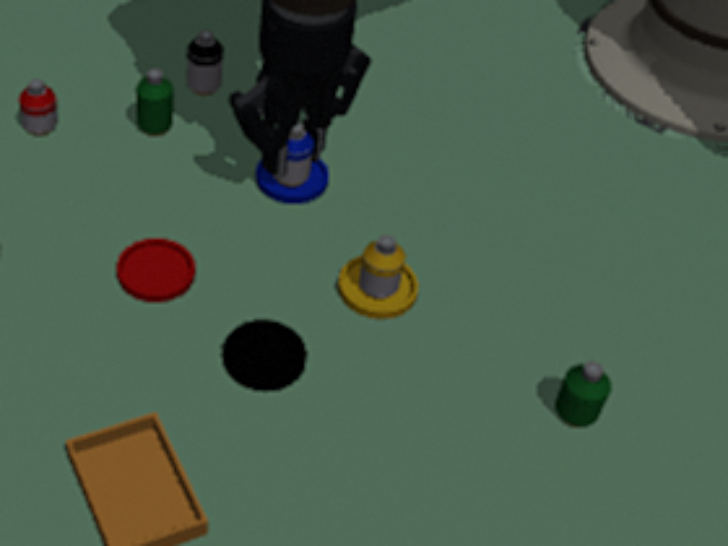

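The yellow lens stands free in its cup at crop pixel (381,280), and blue is on its floor at (293,165). Next I'll release blue and do black and red.

```bash
python3 - <<'E'
from h import *
import sys
release()
for k in ("black","red"):
    pick(k)
    if not .34<monitor.get_grip_width()<.44: sys.exit("bad grasp")
    place(k)
    if abs(monitor.get_position()[2]-(GRASP[k]-.004))>.003: sys.exit("odd height")
    release()
r.reach([.35,.0,.3],best([.35,.0,.3],range(0,180,15))) if False else r.goto_joints([1.112,0.087,0.176,1.66,0,1.571])
for c in ("top","scene"): im=imaging.camera(c); cv2.imwrite(f"pics/end_{c}.png",im[:,:,::-1])
for c in ("top","scene"):
    for k in CUP:
        ds=[d for d in nets.trace("lens_"+k,c)]
        o=[np.round((on_plane(c,np.argwhere(d["mask"]).mean(0)[::-1],.004+H[k]/2)-CUP[k])*1e3,1).tolist() for d in ds]
        print(c,k,"lens-cup mm",[e for e in o if np.hypot(*e)<60])
t=cv2.imread("pics/end_top.png")[120:310,100:440]
cv2.imwrite("pics/end_crop.png",cv2.resize(t,None,fx=2.3,fy=2.3,interpolation=cv2.INTER_CUBIC))
print(monitor.get_t())
E
```

```text
t 17.35
black grip 0.38804897235405217 39.792586909316014 t 20.1083
lifted 0.38625888637486433 [ 0.55 -0.53 -1.61]
hit True tcp dz 0.0004
t 24.375
red grip 0.3869412978538017 39.834849515900714 t 27.4417
lifted 0.38400859450761343 [ 0.74  0.77 -1.63]
hit True tcp dz 0.0005
t 31.425
top red lens-cup mm [[0.4, 1.0]]
top black lens-cup mm [[-1.6, -0.2]]
top yellow lens-cup mm [[-0.5, 0.2]]
top blue lens-cup mm [[0.4, -0.1]]
scene red lens-cup mm [[3.4, 3.1]]
scene black lens-cup mm [[0.8, 2.4]]
scene yellow lens-cup mm [[2.5, 0.3]]
scene blue lens-cup mm []
34.3417
```

View pics/end_crop.png

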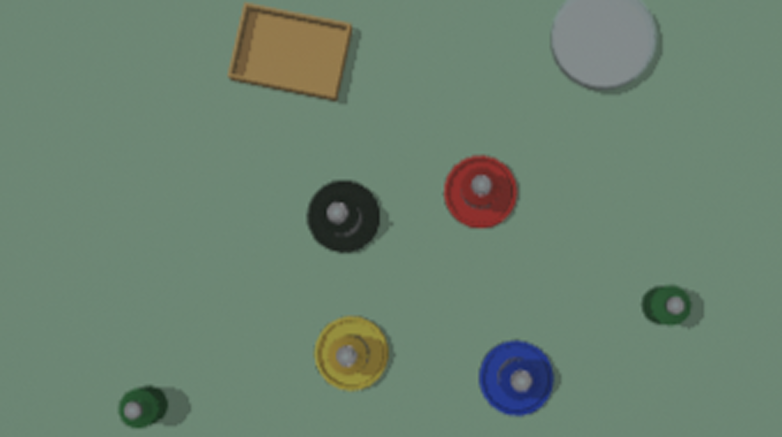

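View pics/end_scene.png

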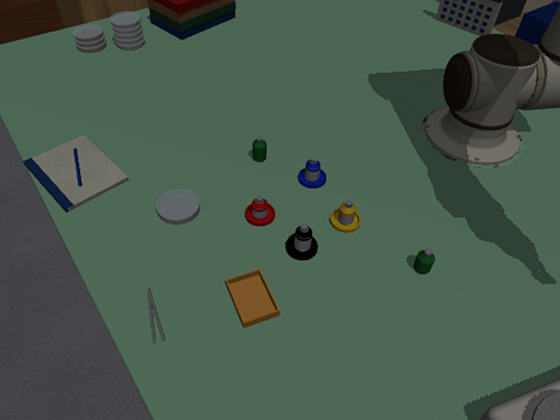

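All four lenses stand upright and released in their own cups: red (260,208), blue (312,173), yellow (346,214) and black (303,240) in the scene view. The dish and boat have not moved.

```bash
python3 -c "
from station import order
print(order.job_done())"
```

```text
the job is handed in; nothing more can be done
None
```

The job is handed in: in the final pictures, at about 34 s of the 99 s allowed, all four lenses stand upright and released within about 5 mm of their own cups' centres, and the dish and boat look unmoved; no verdict was returned.

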